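# Set the walnut blank into the corner of the planing board

## Robot

A 6-joint arm with a two-finger parallel gripper is mounted at the origin on the work surface. World frame = base frame: x ahead of the robot, y to its left, z up, the work surface at z = 0. Lengths are in m, angles in rad, forces in N, time in s.
With the tool pointing down it reaches from about 0.275 to 0.725 m from the base axis. Payload 5.6 kg.
Tool frame: the origin (TCP) lies at the very end of the fingers, on their centre line; the grasp point (between the pads) lies 19 mm behind it (manip.tcp_to_grasp is the distance from the TCP to the grasp point, in m); z points along the fingers, x is the direction in which the jaws open and shut, and the axes are right-handed (so a half turn about z gives the same grasp; the last joint's range is limited). The gripper opens to 85 mm and grips with 20 to 120 N. Pads are 22 mm wide; open, the fingers measure 114 mm over their backs; the gripper's body (76 mm by 85 mm) begins 54 mm behind the grasp point. The pads swing forward as they close: fully open they stand 13 mm farther back than shut.
Start: joints at [1.617, 0.255, 0.108, 0, -1.424, -0.285], TCP at [0.13, 0.534, 0.204] pointing down, gripper open.
Joint ranges: [-2.95, 2.95], [-1.21, 1.97], [-1.09, 1.5], [-2.87, 1.71], [-2.94, -0.07], [-3.05, 3.05]. Speed limits (rad/s): [2.57, 2.57, 3.14, 3.14, 3.14, 3.14].

## Interface

Orientations are given as a unit quaternion [w, x, y, z].
In Python, from rig import manip gives the robot as it stands.
- The arm moves only by the tool play_rows, never from a script. Its arguments are lists of equal length, an entry for each row: "translation": the shift along the tool's x, y, z in mm, a list of three; "spin": the turn about the tool's z in degrees. In form: {"translation": [[dx, dy, dz], ...], "spin": [spin, ...]}. A call has 1 to 20 rows; each row is the pose to reach, as a shift and turn from the pose measured when the call began, along the tool's axes at that moment; what a row does not reach only later rows make up. A row lasts 1/10 s, in which the tool goes at most 50 mm and 8.59 degrees, less where a joint would pass 70% of its speed; a pose out of reach is approached as far as the arm can. A call with a gripper value outside its range is refused whole. "grip" is the closure, from -1 (fully open) to 1 (shut), so that 0 is half open, set as the call begins (left out, the last holds). The fingers move at their own pace and stop on an object; the grip force is fixed at half the most. Time passes only in rows, so rows that repeat a pose let the fingers close. It gives the time, the measured TCP pose, the force and the opening at its end, in the units of the state.
- manip.observe(): the state, without advancing time (a new reading comes with each control period).
- manip.grab_frame(name): name is "side" or "top"; returns the picture (400x640x3 uint8, blue, green, red); there is no depth.
- manip.camera_info(name): a dict with "camera_matrix" (3x3 intrinsics, pixels), "dist" ([k1, k2, p1, p2, k3] as OpenCV has them; the pictures are not rectified), "pose" (4x4, takes a point from camera to world coordinates). Camera axes: x right, y down, z forward; pixel columns grow to the right and rows downward; lengths in m; the calibration is good to about 2 mm. A picture is of the moment at which its call begins. camera_info takes no time and is no camera call.
- manip.job_done(): hands the job in, once; it reports no verdict.
The state is a dict: "time": time; "joint_positions": joint angles; "qvel": joint speeds; "joint_efforts": joint torques, N m; "position": TCP position; "ee_rot": TCP orientation; "ft_force": force on the tool from outside, world axes, zero at the start; "torque": the same for the moment, N m; "gripper_width": opening from 0.0 (shut) to 1.0 (fully open).
Only numpy, scipy, OpenCV 4.12 (cv2) and the standard library are available. Lean on these libraries where they do the work, as an engineer would, in place of code of your own. Each camera call takes 0.05 s, during which the arm holds its last target.

## Task

Get the walnut blank ready for planing: push it across the planing board until its long edge lies flush along the fence (on the side away from the robot) and its end butts against the square stop block (not the round dog at the other end of the fence), then leave it there and back away. Push with the fingertips or the outside of the fingers only: never pinch, lift or tip the blank, and leave the tools and other pieces around it where they are.

Things in the scene. Friction and masses are not known exactly. Their poses are not given: they have to be found in the camera images.
- blank: The workpiece: dark walnut board, loose, lying flat on the panel, 100 (its x) by 160 (its y, the long way) by 28 mm thick, 0.2 to 0.41 kg, sliding with a few newtons, too wide to grip. Origin: centre of its underside (12 mm above the bench). It starts clear of fence and stops, skewed to the fence by up to 0.3 rad. Either end may butt the stop.
- planing_board: Fixed jig: plywood panel 240 (x) by 540 (y) by 12 mm thick, with a wooden fence 30 mm thick all along its far (+x) edge, top 38 mm above the bench. Origin: under the panel's centre at bench height; x points square to the fence, away from the robot; y runs along the fence to the left. The fence's working face is the plane x = +90 mm. Place and turn (up to 0.2 rad) vary.
- stop_block: Square-cornered wooden stop, fixed on the panel against the fence: 60 (x) by 40 (y) by 30 mm high, axes parallel to the planing board's. Origin: centre of its underside, on the panel; end faces 20 mm from it along y. It stands 195 to 245 mm to the left or right of the middle of the fence; the blank must butt the face that looks to the middle.
- round_dog: Round wooden bench dog, 40 mm across, 30 mm high, fixed on the panel near the other end of the fence: not the stop to be used. Origin: centre of its underside, on the panel.
- offcut: Bystander: small walnut offcut standing on the panel near its left near corner, 30 by 30 by 60 mm high. Origin: centre of its underside. Leave alone.
- wax_tin: Bystander: flat round tin 60 mm across, 30 mm high, on the panel near its right near corner. Origin: centre of its underside. Leave alone.
- smoothing_plane: Bystander: hand plane left of the panel, 160 (x) by 52 by about 70 mm high. Origin: centre of its underside. Leave alone.
- mallet: Bystander: wooden mallet lying to the right, beyond the chisel, about 270 mm long (along x), head 120 mm wide (y) and 60 mm high at its far end. Origin: on the bench under the middle, 100 mm on the near side of the head's centre. Leave alone.
- chisel: Bystander: chisel lying right of the panel, beside it, 235 mm long (along x), 24 mm high. Origin: on the bench under its middle. Leave alone.
- marking_gauge: Bystander: wooden marking gauge left of the plane, 180 mm long (along x), 60 mm wide and 50 mm high. Origin: on the bench under its middle. Leave alone.
There are look-alikes about, which are no part of the job. What is shaped like the blank but green or orange is not meant.

How it is judged:
At the end, for the whole second after the job is handed in: The blank lies flat and still on the panel, its long edge within 4 mm of the fence and parallel to it within 0.025 rad, its end within 4 mm of the stop block's inner face; the robot is clear (x of blank in the frame of planing_board above 0.036 m and y of blank in the frame of stop_block between -0.104 and 0.104 m and y of blank in the frame of planing_board between -0.16 and 0.16 m and angle between the y axis of blank and the y axis of planing_board, either way round below 0.025 rad and angle between blank's own z axis and vertical below 0.05 rad and height (world z) of blank below 0.016 m and linear speed of blank below 0.01 m/s); the robot touches nothing.
It fails at once if the blank is lifted more than 8 mm or tipped more than 0.12 rad (height (world z) of blank above 0.02 m or angle between blank's own z axis and vertical above 0.12 rad).
It fails at once if a tool or another piece (offcut, wax tin) is moved more than 15 mm or tipped over (distance of any of offcut, wax_tin from where it was at the start of the episode above 0.015 m or angle between any of offcut, wax_tin's own z axis and vertical above 0.35 rad).
It fails at once if a tool or another piece (smoothing plane, mallet, chisel, marking gauge) is moved more than 15 mm or tipped over (distance of any of smoothing_plane, mallet, chisel, marking_gauge from where it was at the start of the episode above 0.015 m or angle between any of smoothing_plane, mallet, chisel, marking_gauge's own z axis and vertical above 0.35 rad).
It also fails if it takes over 58 s, if anything falls off the work surface, if the arm or the gripper's body presses on something with over 40 N, if the wrist force passes 120 N, or if a joint passes its speed limit or range.

## Working session

There is one attempt and no reset: what is moved stays moved. The work goes in short steps, Python scripts to look and compute and a tool call to move; the robot and the scene stay as the last step left them, time stands still between calls to the robot, and variables do not carry over. Pictures are saved under pics/ and viewed, and the job is handed in when it is done.

Besides the shell and the picture viewer there is one more tool, called after ">>>" in YAML: its name, and indented under it one key for each argument. play_rows: Moves the arm, as the interface text tells. Its arguments: {"type":"object","properties":{"translation":{"type":"array"},"spin":{"type":"array"},"grip":{"type":"number"}},"required":["translation","spin"]}

```bash
mkdir -p pics; ls
python3 - <<'E'
from rig import manip
import cv2
for n in ("top","side"):
    im=manip.grab_frame(n); cv2.imwrite(f"pics/{n}0.png",im)
    ci=manip.camera_info(n); print(n,ci["camera_matrix"],ci["dist"],ci["pose"])
print(manip.observe())
E
```

```text
pics
top [[394.49614401   0.         318.81085278]
 [  0.         394.49614401 204.89412661]
 [  0.           0.           1.        ]] [-0.08293228  0.          0.          0.          0.        ] [[-0.01009305 -0.98116734  0.19289578  0.32562034]
 [-0.99928609  0.01692031  0.03377893  0.00830095]
 [-0.03640664 -0.19241714 -0.98063765  1.11488153]
 [ 0.          0.          0.          1.        ]]
side [[435.991215     0.         316.36407825]
 [  0.         435.991215   199.58916688]
 [  0.           0.           1.        ]] [-0.02128027  0.          0.          0.          0.        ] [[-0.99156543 -0.08576195  0.09717454  0.4441928 ]
 [-0.1287994   0.56846213 -0.81256478  0.9973579 ]
 [ 0.01444709 -0.81822716 -0.57471348  0.74611107]
 [ 0.          0.          0.          1.        ]]
{'time': 0.1, 'joint_positions': array([ 1.61660503e+00,  2.55689967e-01,  1.07121725e-01, -4.15902370e-04,
       -1.42393302e+00, -2.84599899e-01]), 'qvel': array([ 2.47782508e-06, -5.18609029e-04,  2.22241251e-03, -8.23664931e-04,
        3.70802722e-04,  1.69107246e-03]), 'joint_efforts': array([-3.00927895e-03, -3.87603164e+01,  2.38474488e+01,  5.37788540e+00,
       -3.75889591e-03,  8.07904740e-06]), 'position': array([0.12992687, 0.5339135 , 0.20348129]), 'ee_rot': array([-6.62829875e-04, -6.17823455e-01,  7.86316354e-01, -5.74166862e-04]), 'ft_force': array([-0.20530777,  0.00165879, -0.31173711]), 'torque': array([0.01163182, 0.07280836, 0.00198779]), 'gripper_width': 0.9996578953033237}
```

View pics/top0.png

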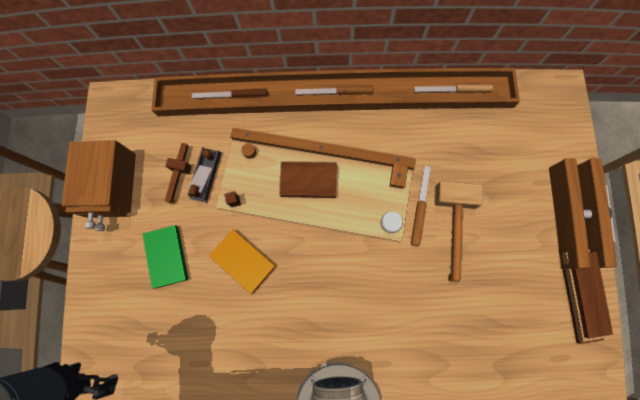

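View pics/side0.png

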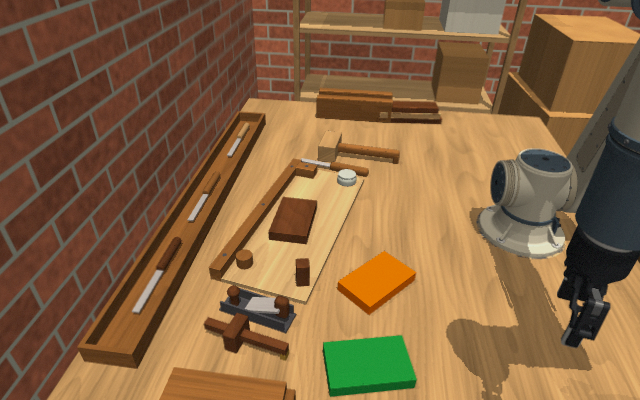

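The top view shows the blank at about (308,180), the square stop at (398,175) on the right, the dog at (248,150), the offcut at (232,199) and the wax tin at (392,222). Next I measure them.

```bash
cat > h.py <<'E'
import numpy as np, cv2
from rig import manip
def pix2w(n,px,z):
    ci=manip.camera_info(n);T=np.array(ci["pose"])
    u=cv2.undistortPoints(np.array(px,float).reshape(-1,1,2),np.array(ci["camera_matrix"]),np.array(ci["dist"])).reshape(-1,2)
    d=np.c_[u,np.ones(len(u))]@T[:3,:3].T; o=T[:3,3]
    z=np.broadcast_to(z,(len(u),))
    return o+d*((z-o[2])/d[:,2])[:,None]
def w2pix(n,P):
    ci=manip.camera_info(n);T=np.linalg.inv(np.array(ci["pose"]))
    return cv2.projectPoints(np.array(P,float).reshape(-1,3),cv2.Rodrigues(T[:3,:3])[0],T[:3,3],np.array(ci["camera_matrix"]),np.array(ci["dist"]))[0].reshape(-1,2)
E
python3 - <<'E'
import cv2
im=cv2.imread("pics/top0.png")
c=im[115:255,210:430]; cv2.imwrite("pics/z0.png",cv2.resize(c,None,fx=3.6,fy=3.6,interpolation=cv2.INTER_CUBIC))
c=im[150:310,200:380]
im=cv2.imread("pics/side0.png");c=im[150:310,200:400]; cv2.imwrite("pics/z1.png",cv2.resize(c,None,fx=3.6,fy=3.6,interpolation=cv2.INTER_CUBIC))
E
```

```text
(no output)
```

View pics/z0.png

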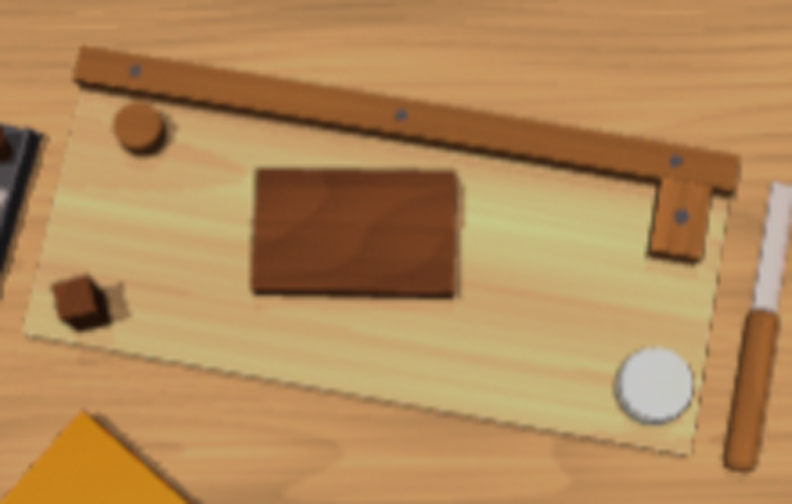

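View pics/z1.png

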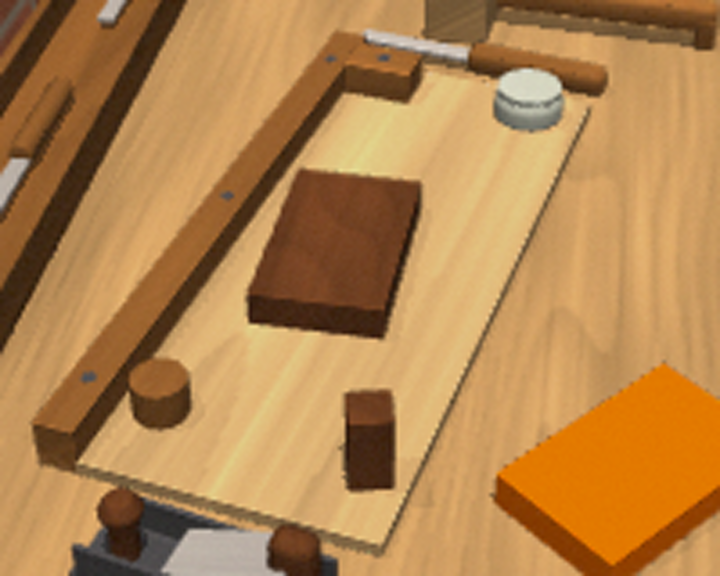

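```bash
cat >> h.py <<'E'
def zp(P): return [((u+.5)/3.6-.5+210,(v+.5)/3.6-.5+115) for u,v in P]
def blank(im):
    # dark walnut contour; returns top-face points on z=.04
    hsv=cv2.cvtColor(im,cv2.COLOR_BGR2HSV)
    b,g,r=[im[...,i].astype(int) for i in range(3)]
    return hsv
E
python3 - <<'E'
from h import *
im=cv2.imread("pics/top0.png")
print("fence far edge", F:=pix2w("top",zp([(82,46),(740,155)]),.038))
d=F[0]-F[1]; print(np.hypot(*d[:2]))
print("panel near", P:=pix2w("top",zp([(24,336),(692,455)]),.012)); d2=P[0]-P[1]; print(np.hypot(*d2[:2]))
for e in(d,d2): print("yaw",np.arctan2(-e[0],e[1]))
B=pix2w("top",zp([(256,170),(457,171),(456,292),(253,290)]),.040);print("blank",B)
for p in [(560,80)]: pass
print("stop",pix2w("top",zp([(661,178),(712,188),(700,258),(650,250)]),.042))
print("dog,offcut,tin",pix2w("top",zp([(140,127),(75,295),(655,384)]),[.042,.072,.042]))
for p in [(200,200),(300,220),(400,220),(450,290),(460,300),(130,70),(140,120),(350,292),(350,296),(350,299)]:
    q=zp([p])[0]; print(p,im[int(round(q[1])),int(round(q[0]))])
E
```

```text
fence far edge [[ 0.77413886  0.29739236  0.038     ]
 [ 0.6694264  -0.23008201  0.038     ]]
0.5377675314662487
panel near [[ 0.53860765  0.34285606  0.012     ]
 [ 0.43578808 -0.18460643  0.012     ]]
0.5373904909911467
yaw -0.19596887806227656
yaw -0.19251821965653815
blank [[ 0.66411877  0.15277894  0.04      ]
 [ 0.65980207 -0.00637609  0.04      ]
 [ 0.56218378 -0.00372299  0.04      ]
 [ 0.56665853  0.15419147  0.04      ]]
stop [[ 0.65038459 -0.1660904   0.042     ]
 [ 0.64153892 -0.20560274  0.042     ]
 [ 0.58537172 -0.1931559   0.042     ]
 [ 0.59242553 -0.15473273  0.042     ]]
dog,offcut,tin [[ 0.70170489  0.24640251  0.042     ]
 [ 0.55815575  0.28630043  0.072     ]
 [ 0.48739149 -0.15381049  0.042     ]]
(200, 200) [118 174 199]
(300, 220) [ 33  62 113]
(400, 220) [ 32  63 116]
(450, 290) [ 36  63 107]
(460, 300) [100 148 184]
(130, 70) [ 68  80 105]
(140, 120) [ 43  88 143]
(350, 292) [19 34 58]
(350, 296) [ 49  75 103]
(350, 299) [ 88 131 169]
```

```bash
cat >> h.py <<'E'
from scipy.spatial.transform import Rotation as R
YAW=-0.194; C=np.array([.6045,.0564])
ex=np.array([np.cos(YAW),np.sin(YAW)]); ey=np.array([-ex[1],ex[0]])
def b2w(x,y): return C+x*ex+y*ey
def w2b(p): d=np.array(p)[...,:2]-C; return np.stack([d@ex,d@ey],-1)
def shift(x,y,z,ang=None):
    """board x,y, world z; ang = wanted tool-x direction in board frame (deg)"""
    s=manip.observe();q=s["ee_rot"];M=R.from_quat([q[1],q[2],q[3],q[0]]).as_matrix()
    t=np.r_[b2w(x,y),z]-s["position"]
    a=np.degrees(np.arctan2(M[1,0],M[0,0])-YAW)
    sp=0 if ang is None else -((ang-a+180)%360-180)
    print("now board",w2b(s["position"]).round(4),"z",s["position"][2].round(4),"xang",round(a,2),"F",s["ft_force"].round(2),"t",s["time"],"q",s["joint_positions"].round(2))
    print("shift mm",(M.T@t*1000).round(1),"spin",round(sp,2))
E
python3 -c "
from h import *
shift(-.085,.012,.12,-90)"
```

```text
now board [-0.5577  0.3771] z 0.2035 xang -92.57 F [-0.21  0.   -0.31] t 0.1 q [ 1.62  0.26  0.11 -0.   -1.42 -0.28]
shift mm [ 343.4 -488.6   84.1] spin -2.57
```

>>> play_rows:
  translation:
    - [28, -41, 5]
    - [57, -81, 10]
    - [86, -122, 15]
    - [114, -163, 20]
    - [143, -204, 25]
    - [172, -244, 30]
    - [200, -285, 35]
    - [229, -326, 40]
    - [257, -366, 50]
    - [286, -407, 60]
    - [315, -448, 70]
    - [330, -470, 80]
    - [343, -489, 84]
    - [343, -489, 84]
    - [343, -489, 84]
    - [343, -489, 84]
    - [343, -489, 84]
  spin: [-1, -2, -2.6, -2.6, -2.6, -2.6, -2.6, -2.6, -2.6, -2.6, -2.6, -2.6, -2.6, -2.6, -2.6, -2.6, -2.6]
  grip: -1

```text
time: 1.8
position: [0.5236, 0.0856, 0.1205]
ee_rot: [-0.0, -0.636, 0.772, -0.001]
ft_force: [0.5, 0.4, 0.8]
gripper_width: 1.001
```

```bash
python3 -c "
from h import *
shift(-.085,.012,.017,-90)"
```

```text
now board [-0.0851  0.0131] z 0.1205 xang -89.9 F [0.5  0.42 0.76] t 1.8 q [ 0.46  0.26 -0.11  0.   -1.21  0.92]
shift mm [  0.9  -0.  103.5] spin 0.1
```

>>> play_rows:
  translation:
    - [1, 0, 25]
    - [1, 0, 50]
    - [1, 0, 70]
    - [1, 0, 85]
    - [1, 0, 95]
    - [1, 0, 103]
    - [1, 0, 103]
  spin: [0, 0, 0, 0, 0, 0, 0]

```text
time: 2.5
position: [0.5228, 0.0847, 0.0169]
ee_rot: [-0.001, -0.636, 0.772, -0.0]
ft_force: [-0.3, 0.1, 0.4]
gripper_width: 0.998
```

```bash
python3 -c "
from h import *
for n in ('top','side'): 
  im=manip.grab_frame(n); c=im[115:255,210:430] if n=='top' else im[150:310,200:400]
  cv2.imwrite(f'pics/{n}1.png',cv2.resize(c,None,fx=3.6,fy=3.6,interpolation=cv2.INTER_CUBIC))
shift(-.021,.012,.017,-90)"
```

```text
now board [-0.0847  0.0123] z 0.0181 xang -89.87 F [-0.65  0.01 -0.3 ] t 2.6 q [ 0.46  0.35 -0.26  0.   -0.96  0.92]
shift mm [  0.4 -63.6   1.2] spin 0.13
```

View pics/top1.png

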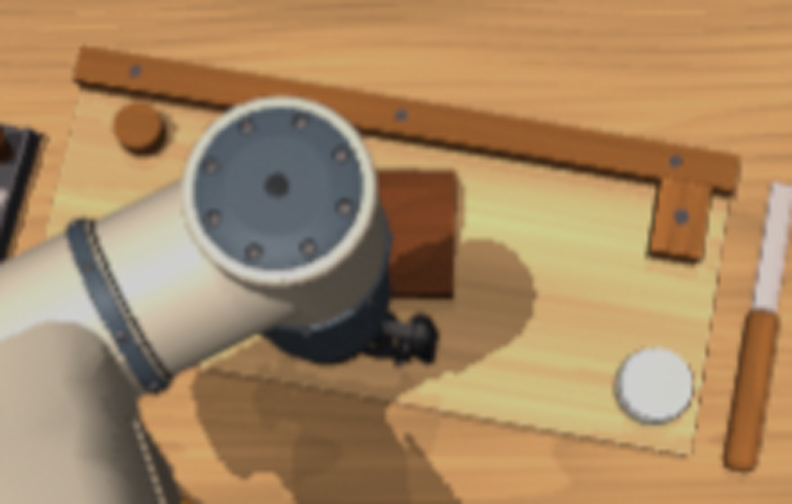

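View pics/side1.png

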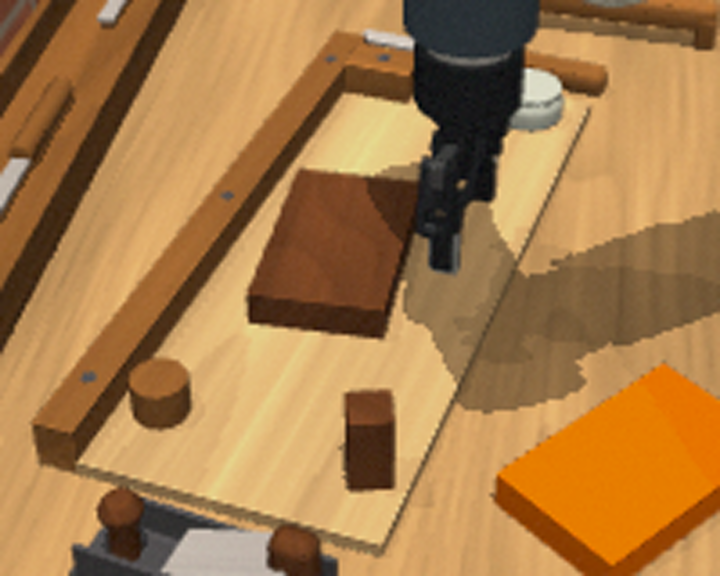

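The side view shows the open fingers on the panel's near side, just clear of the blank's near edge at crop (430,200). The offcut and tin are untouched. Pushing now.

>>> play_rows:
  translation:
    - [0, -3, 1]
    - [0, -6, 1]
    - [0, -9, 1]
    - [0, -12, 1]
    - [0, -15, 1]
    - [0, -18, 1]
    - [0, -21, 1]
    - [0, -24, 1]
    - [0, -27, 1]
    - [0, -30, 1]
    - [0, -33, 1]
    - [0, -36, 1]
    - [0, -39, 1]
    - [0, -42, 1]
    - [0, -45, 1]
    - [0, -48, 1]
    - [0, -50, 1]
    - [0, -52, 1]
    - [0, -54, 1]
    - [0, -54, 1]
  spin: [0, 0, 0, 0, 0, 0, 0, 0, 0, 0, 0, 0, 0, 0, 0, 0, 0, 0, 0, 0]

```text
time: 4.6
position: [0.577, 0.0744, 0.0171]
ee_rot: [0.0, -0.636, 0.772, -0.001]
ft_force: [-1.0, 0.3, 0.4]
gripper_width: 0.998
```

```bash
python3 -c "
from h import *
for n in ('side',): 
  im=manip.grab_frame(n); c=im[115:255,210:430] if n=='top' else im[150:310,200:400]
  cv2.imwrite(f'pics/{n}2.png',cv2.resize(c,None,fx=3.6,fy=3.6,interpolation=cv2.INTER_CUBIC))
shift(-.021,.012,.017,-90)"
```

```text
now board [-0.0306  0.0124] z 0.0172 xang -89.88 F [ 0.5  -0.67  0.34] t 4.65 q [ 0.4   0.44 -0.12  0.   -1.01  0.98]
shift mm [ 0.4 -9.6  0.2] spin 0.12
```

View pics/side2.png

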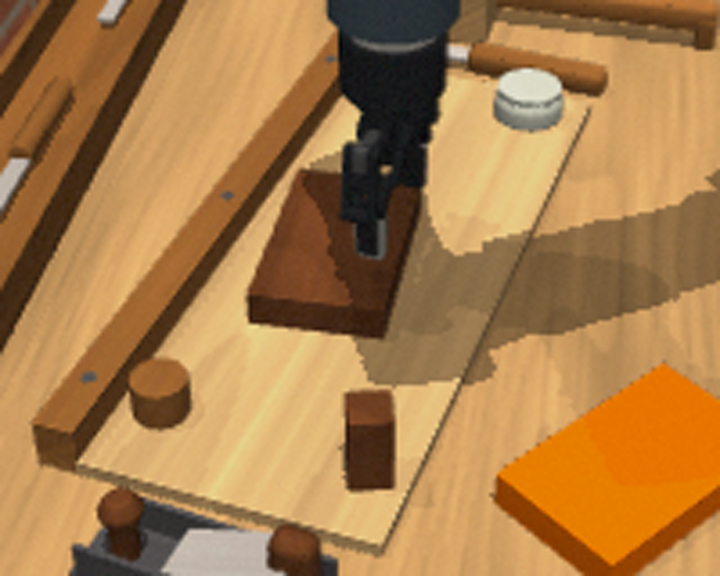

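The blank has not moved. The fingertips at crop (370,255) seem to be passing over it, so I'll measure the actual tip height.

```bash
python3 -c "
from h import *
for y in (.05,.06,.07):
  for x in (-.041,-.03,-.02):
    for z in (.017,.03,.042,.05):
      p=w2pix('side',[*b2w(x,y),z])[0]; print(x,y,z,((p-[200,150])*3.6).round(0))
"
```

```text
-0.041 0.05 0.017 [384. 292.]
-0.041 0.05 0.03 [384. 278.]
-0.041 0.05 0.042 [384. 265.]
-0.041 0.05 0.05 [384. 256.]
-0.03 0.05 0.017 [370. 289.]
-0.03 0.05 0.03 [370. 275.]
-0.03 0.05 0.042 [370. 262.]
-0.03 0.05 0.05 [370. 253.]
-0.02 0.05 0.017 [357. 286.]
-0.02 0.05 0.03 [357. 272.]
-0.02 0.05 0.042 [357. 259.]
-0.02 0.05 0.05 [357. 250.]
-0.041 0.06 0.017 [380. 300.]
-0.041 0.06 0.03 [380. 286.]
-0.041 0.06 0.042 [380. 273.]
-0.041 0.06 0.05 [380. 264.]
-0.03 0.06 0.017 [366. 297.]
-0.03 0.06 0.03 [365. 283.]
-0.03 0.06 0.042 [365. 270.]
-0.03 0.06 0.05 [365. 261.]
-0.02 0.06 0.017 [353. 294.]
-0.02 0.06 0.03 [353. 280.]
-0.02 0.06 0.042 [352. 267.]
-0.02 0.06 0.05 [352. 258.]
-0.041 0.07 0.017 [375. 308.]
-0.041 0.07 0.03 [375. 294.]
-0.041 0.07 0.042 [375. 281.]
-0.041 0.07 0.05 [375. 272.]
-0.03 0.07 0.017 [361. 305.]
-0.03 0.07 0.03 [361. 291.]
-0.03 0.07 0.042 [361. 278.]
-0.03 0.07 0.05 [361. 269.]
-0.02 0.07 0.017 [348. 302.]
-0.02 0.07 0.03 [348. 288.]
-0.02 0.07 0.042 [348. 275.]
-0.02 0.07 0.05 [347. 266.]
```

The tips ride at about z 0.045 when the gripper is open, roughly 28 mm above the reported TCP, and cleared the blank without contact (about 0 N). I'll back off and check tip height half open and shut.

>>> play_rows:
  translation:
    - [0, 4, -5]
    - [0, 12, -10]
    - [0, 24, -10]
    - [0, 36, -10]
    - [0, 48, -10]
    - [0, 58, -10]
    - [0, 62, -10]
    - [0, 62, -10]
    - [0, 62, -10]
    - [0, 62, -10]
    - [0, 62, -10]
    - [0, 62, -10]
  spin: [0, 0, 0, 0, 0, 0, 0, 0, 0, 0, 0, 0]

```text
time: 5.85
position: [0.5162, 0.0862, 0.0269]
ee_rot: [-0.0, -0.636, 0.772, -0.001]
ft_force: [-0.2, 0.2, 0.0]
gripper_width: 1.001
```

```bash
python3 -c "
from h import *
for n in ('side','top'): 
  im=manip.grab_frame(n); c=im[150:270,250:400]
  if n=='side': cv2.imwrite(f'pics/{n}3.png',cv2.resize(c,None,fx=5,fy=5,interpolation=cv2.INTER_CUBIC))
  else: cv2.imwrite(f'pics/{n}3.png',cv2.resize(im[150:260,260:400],None,fx=5,fy=5,interpolation=cv2.INTER_CUBIC))
shift(-.021,.012,.017,-90)"
```

```text
now board [-0.0925  0.0122] z 0.027 xang -89.89 F [ 0.62  0.16 -0.14] t 5.95 q [ 0.47  0.33 -0.27  0.   -0.97  0.91]
shift mm [  0.4 -71.5  10. ] spin 0.11
```

View pics/side3.png

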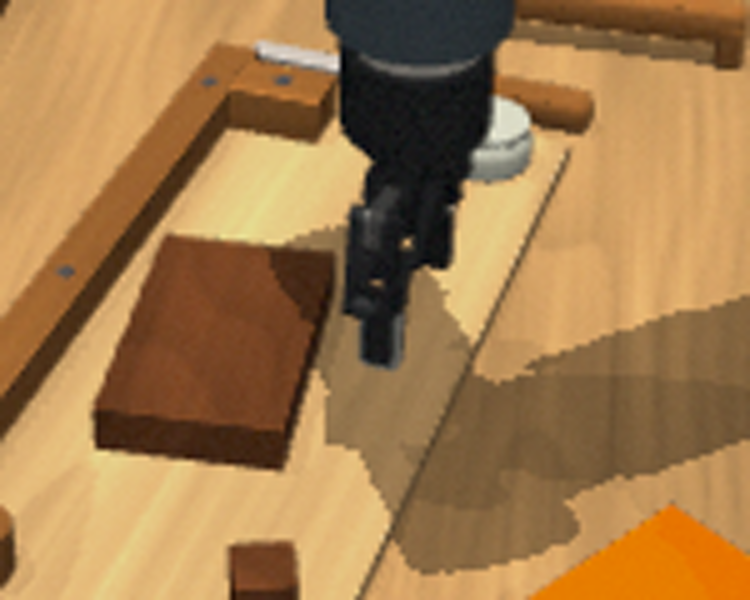

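View pics/top3.png

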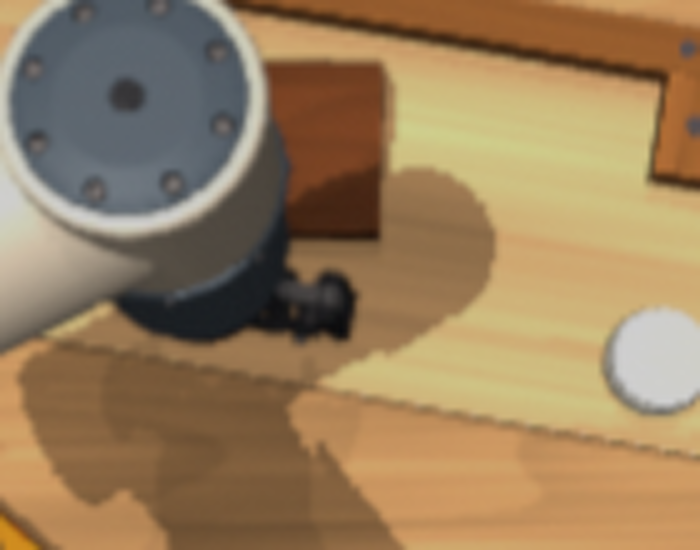

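```bash
python3 -c "
from h import *
for z in (.02,.03,.04,.05,.06):
  print(z,w2b(pix2w('side',[(322.5,222.5),(329.5,223.7)],z)).round(4).tolist())
print('right finger top view right edge at crop (352,300)')
for z in (.03,.05,.07,.09):
  print(z,w2b(pix2w('top',[(330.4,210)],z)).round(4).tolist())
"
```

```text
0.02 [[-0.07, 0.0051], [-0.0894, 0.0037]]
0.03 [[-0.0737, 0.0173], [-0.0928, 0.016]]
0.04 [[-0.0774, 0.0295], [-0.0963, 0.0282]]
0.05 [[-0.0811, 0.0417], [-0.0997, 0.0405]]
0.06 [[-0.0848, 0.054], [-0.1031, 0.0527]]
right finger top view right edge at crop (352,300)
0.03 [[-0.0708, -0.0577]]
0.05 [[-0.0743, -0.0585]]
0.07 [[-0.0779, -0.0593]]
0.09 [[-0.0815, -0.0601]]
```

>>> play_rows:
  translation:
    - [0, 0, 4]
    - [0, 0, 8]
    - [0, 0, 11]
    - [0, 0, 14]
    - [0, 0, 17]
    - [0, 0, 20]
    - [0, 0, 20]
    - [0, 0, 20]
  spin: [0, 0, 0, 0, 0, 0, 0, 0]

```text
time: 6.75
position: [0.5161, 0.0862, 0.0069]
ee_rot: [-0.0, -0.636, 0.772, -0.001]
ft_force: [0.4, -0.1, 0.5]
gripper_width: 1.001
```

```bash
python3 -c "
from h import *
for n in ('side',): 
  im=manip.grab_frame(n); c=im[150:270,250:400]
  cv2.imwrite(f'pics/{n}4.png',cv2.resize(c,None,fx=5,fy=5,interpolation=cv2.INTER_CUBIC))
shift(-.021,.012,.017,-90)"
```

```text
now board [-0.0924  0.0123] z 0.007 xang -89.89 F [-0.22  0.33 -0.34] t 6.8 q [ 0.47  0.35 -0.29  0.   -0.92  0.91]
shift mm [  0.4 -71.4  -9.9] spin 0.11
```

View pics/side4.png

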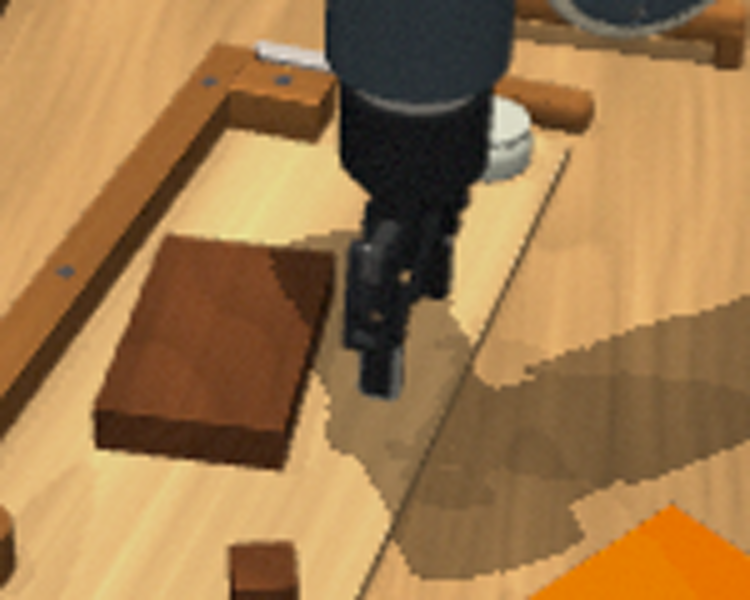

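>>> play_rows:
  translation:
    - [0, 0, 3]
    - [0, 0, 6]
    - [0, 0, 9]
    - [0, 0, 12]
    - [0, 0, 12]
    - [0, 0, 12]
  spin: [0, 0, 0, 0, 0, 0]

```text
time: 7.4
position: [0.5162, 0.0862, -0.005]
ee_rot: [-0.0, -0.636, 0.772, -0.001]
ft_force: [0.0, -0.7, -0.6]
gripper_width: 1.004
```

```bash
python3 -c "
from h import *
for n in ('side',): 
  im=manip.grab_frame(n); c=im[150:270,250:400]
  cv2.imwrite(f'pics/{n}5.png',cv2.resize(c,None,fx=5,fy=5,interpolation=cv2.INTER_CUBIC))
shift(-.021,.012,-.005,-90)"
```

```text
now board [-0.0923  0.0123] z -0.0049 xang -89.88 F [-0.35  0.81  0.22] t 7.45 q [ 0.47  0.37 -0.31  0.   -0.9   0.91]
shift mm [  0.4 -71.3   0.2] spin 0.12
```

View pics/side5.png

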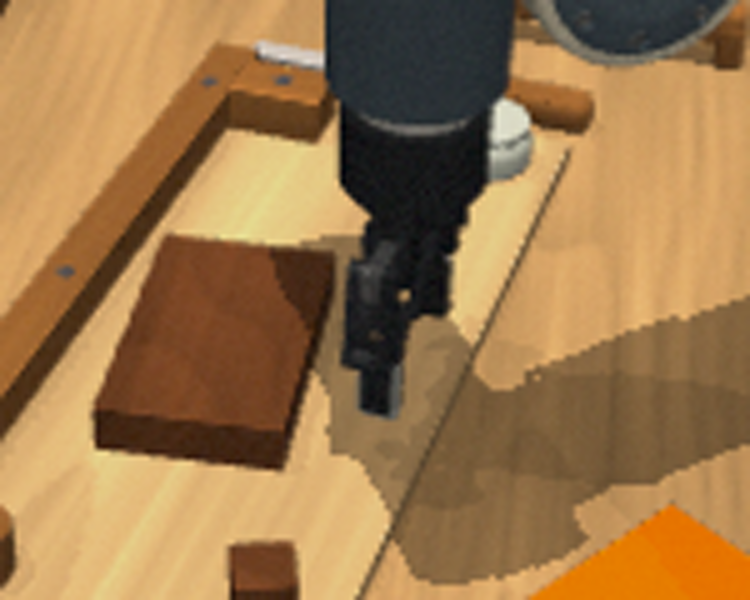

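>>> play_rows:
  translation:
    - [0, 0, 4]
    - [0, -4, 4]
    - [0, -8, 4]
    - [0, -12, 4]
    - [0, -16, 4]
    - [0, -20, 4]
    - [0, -24, 4]
    - [0, -28, 4]
    - [0, -31, 4]
    - [0, -34, 4]
    - [0, -37, 4]
    - [0, -40, 4]
    - [0, -43, 4]
    - [0, -46, 4]
    - [0, -49, 4]
    - [0, -52, 4]
    - [0, -55, 4]
    - [0, -57, 4]
    - [0, -58, 4]
    - [0, -58, 4]
  spin: [0, 0, 0, 0, 0, 0, 0, 0, 0, 0, 0, 0, 0, 0, 0, 0, 0, 0, 0, 0]

```text
time: 9.45
position: [0.5735, 0.0751, -0.0088]
ee_rot: [0.0, -0.636, 0.772, -0.001]
ft_force: [0.1, -0.2, 0.5]
gripper_width: 1.001
```

```bash
python3 -c "
from h import *
for n in ('side',): 
  im=manip.grab_frame(n); c=im[150:270,250:400]
  cv2.imwrite(f'pics/{n}6.png',cv2.resize(c,None,fx=5,fy=5,interpolation=cv2.INTER_CUBIC))
shift(-.021,.012,-.009,-90)"
```

```text
now board [-0.034   0.0123] z -0.0088 xang -89.89 F [ 0.19 -0.71 -1.31] t 9.5 q [ 0.4   0.46 -0.16  0.   -0.94  0.98]
shift mm [  0.3 -13.    0.2] spin 0.11
```

View pics/side6.png

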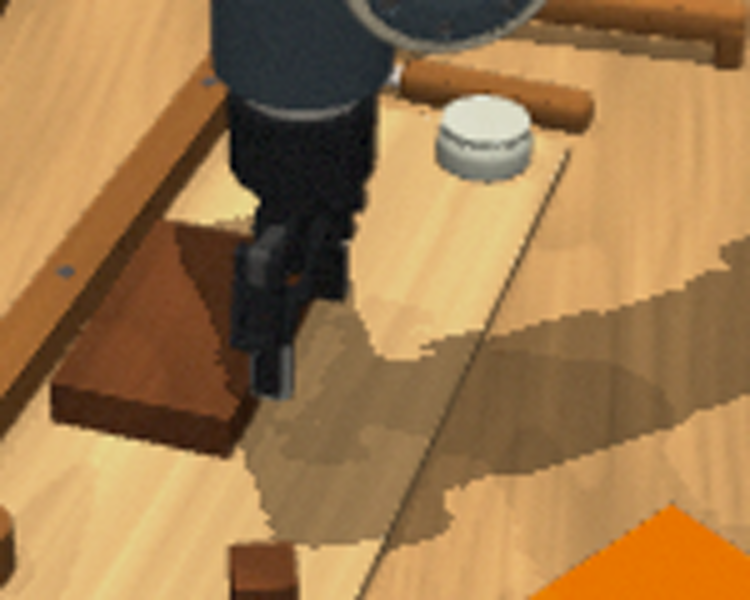

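The blank now turns and slides, and it is nearly parallel to the fence. I keep pushing towards contact.

>>> play_rows:
  translation:
    - [0, -2, 0]
    - [0, -4, 0]
    - [0, -6, 0]
    - [0, -8, 0]
    - [0, -10, 0]
    - [0, -11, 0]
    - [0, -12, 0]
    - [0, -12, 0]
  spin: [0, 0, 0, 0, 0, 0, 0, 0]

```text
time: 10.3
position: [0.5855, 0.0727, -0.0087]
ee_rot: [0.0, -0.636, 0.772, -0.001]
ft_force: [-1.1, 0.2, 0.3]
gripper_width: 0.997
```

```bash
python3 -c "
from h import *
for n in ('side',): 
  im=manip.grab_frame(n); c=im[150:270,230:380]
  cv2.imwrite(f'pics/{n}7.png',cv2.resize(c,None,fx=5,fy=5,interpolation=cv2.INTER_CUBIC))
shift(-.021,.012,-.009,-90)"
```

```text
now board [-0.0218  0.0123] z -0.0088 xang -89.89 F [-0.75 -0.05 -0.13] t 10.35 q [ 0.39  0.48 -0.13  0.   -0.96  0.99]
shift mm [ 0.3 -0.8  0.2] spin 0.11
```

View pics/side7.png

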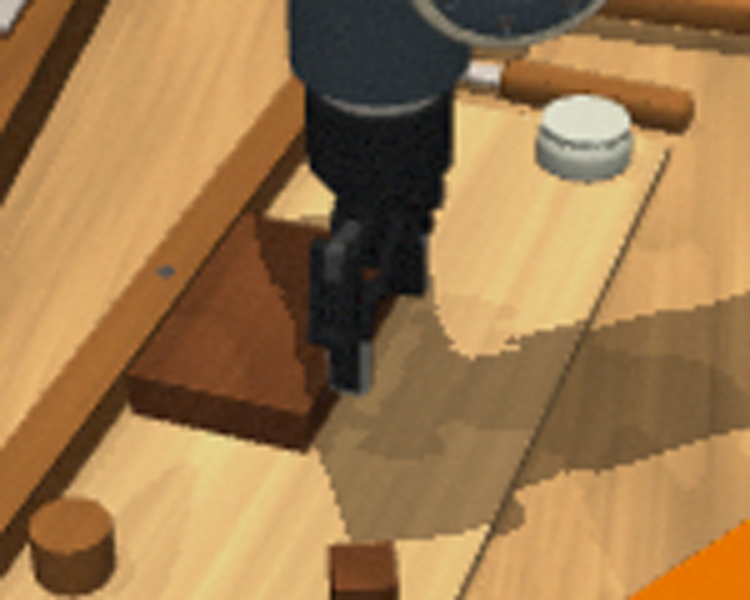

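>>> play_rows:
  translation:
    - [0, -1, 0]
    - [0, -2, 0]
    - [0, -2.5, 0]
    - [0, -3, 0]
    - [0, -3, 0]
  spin: [0, 0, 0, 0, 0]

```text
time: 10.85
position: [0.5885, 0.0721, -0.0088]
ee_rot: [0.0, -0.636, 0.772, -0.001]
ft_force: [-1.4, 0.8, 0.4]
gripper_width: 0.993
```

>>> play_rows:
  translation:
    - [0, -1, 0]
    - [0, -2, 0]
    - [0, -3, 0]
    - [0, -3, 0]
  spin: [0, 0, 0, 0]

```text
time: 11.25
position: [0.5893, 0.072, -0.0088]
ee_rot: [-0.001, -0.636, 0.772, 0.0]
ft_force: [-10.0, 3.7, 6.3]
gripper_width: 1.006
```

```bash
python3 -c "
from h import *
for n in ('side',): 
  im=manip.grab_frame(n); c=im[150:270,230:380]
  cv2.imwrite(f'pics/{n}8.png',cv2.resize(c,None,fx=5,fy=5,interpolation=cv2.INTER_CUBIC))
shift(-.021,.012,-.009,-90)"
```

```text
now board [-0.0179  0.0123] z -0.0088 xang -89.91 F [-10.56   2.34   5.1 ] t 11.3 q [ 0.38  0.49 -0.12  0.   -0.97  0.99]
shift mm [0.3 3.1 0.2] spin 0.09
```

View pics/side8.png

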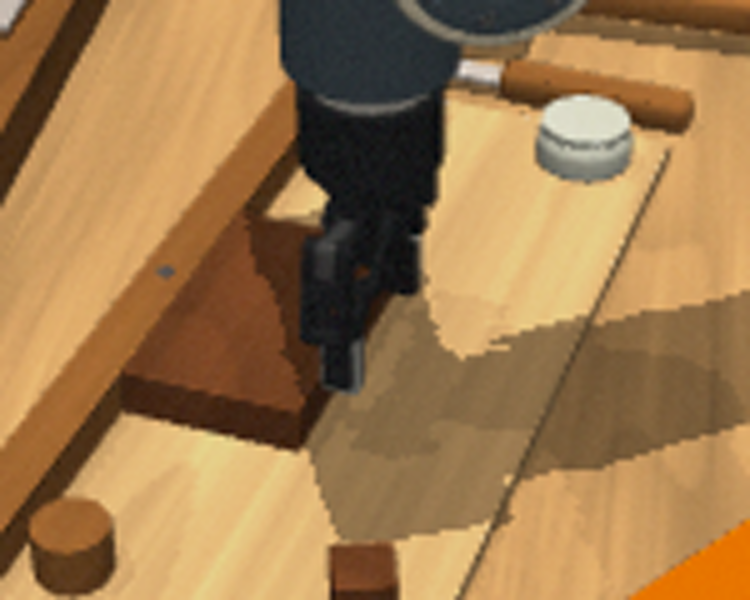

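Reaction of 11 N, so the blank is seated on the fence. Now I back away, lift and look.

>>> play_rows:
  translation:
    - [0, 5, 0]
    - [0, 15, 0]
    - [0, 25, 0]
    - [0, 30, 0]
    - [0, 30, -20]
    - [0, 30, -60]
    - [0, 30, -100]
    - [0, 60, -110]
    - [0, 100, -110]
    - [0, 140, -110]
    - [0, 180, -110]
    - [0, 200, -110]
    - [0, 200, -110]
  spin: [0, 0, 0, 0, 0, 0, 0, 8, 16, 24, 32, 40, 48]

```text
time: 12.6
position: [0.3909, 0.1104, 0.1019]
ee_rot: [-0.0, -0.265, 0.964, 0.0]
ft_force: [0.0, -0.6, 0.5]
gripper_width: 1.002
```

```bash
python3 -c "
from h import *
for n in ('top',): 
  im=manip.grab_frame(n); c=im[115:255,210:430]
  cv2.imwrite(f'pics/{n}9.png',cv2.resize(c,None,fx=3.6,fy=3.6,interpolation=cv2.INTER_CUBIC))
shift(.025,.14,.08,-180)"
```

```text
now board [-0.2189  0.0122] z 0.102 xang -138.52 F [0.28 0.81 0.31] t 12.65 q [ 0.66  0.03 -0.42 -0.   -1.11 -0.13]
shift mm [-267.4  -65.8   21.9] spin 41.48
```

View pics/top9.png

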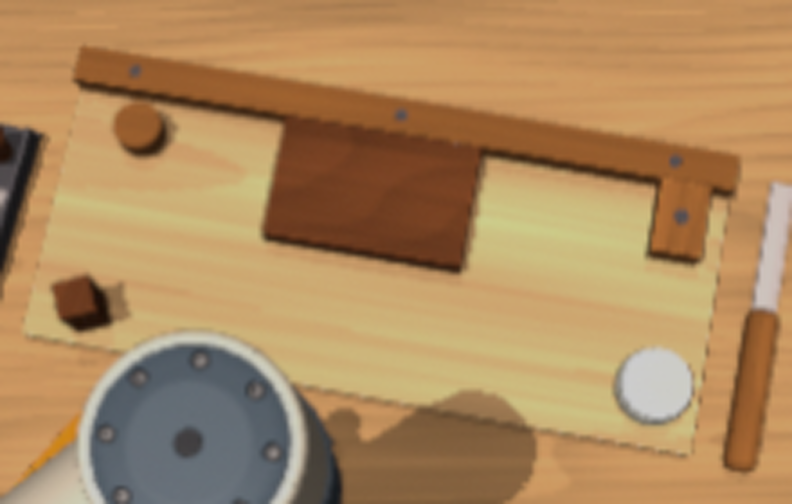

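The blank is flush on the fence, with its left end at crop (264–285, 120–236). The offcut and tin are untouched. Next I measure the ends.

```bash
python3 -c "
from h import *
print(w2b(pix2w('top',zp([(264,236),(286,120),(482,152),(463,267)]),.04)).round(4))
print('stop',w2b(pix2w('top',zp([(661,178),(650,250)]),.042)).round(4))
print('dog',w2b(pix2w('top',zp([(140,127)]),.042)).round(4),w2b(pix2w('top',zp([(75,295)]),.072)))
shift(.025,.145,.10,-180)"
```

```text
[[-0.0119  0.0889]
 [ 0.0848  0.0908]
 [ 0.0852 -0.0677]
 [-0.0094 -0.069 ]]
stop [[ 0.0879 -0.2095]
 [ 0.0289 -0.2095]]
dog [[0.0588 0.2052]] [[-0.08979632  0.21665322]]
now board [-0.2189  0.0122] z 0.102 xang -138.52 F [0.28 0.81 0.31] t 12.65 q [ 0.66  0.03 -0.42 -0.   -1.11 -0.13]
shift mm [-270.7  -62.     1.9] spin 41.48
```

>>> play_rows:
  translation:
    - [-30, -8, 0]
    - [-70, -18, 0]
    - [-110, -28, 0]
    - [-150, -38, 0]
    - [-190, -48, 0]
    - [-225, -57, 0]
    - [-250, -65, 0]
    - [-264, -69, 10]
    - [-264, -69, 25]
    - [-264, -69, 40]
    - [-264, -69, 40]
    - [-264, -69, 40]
  spin: [8, 16, 24, 32, 40, 41.5, 41.5, 41.5, 41.5, 41.5, 41.5, 41.5]
  grip: 0

```text
time: 13.85
position: [0.6549, 0.1842, 0.062]
ee_rot: [-0.0, 0.096, 0.995, -0.0]
ft_force: [0.2, -0.8, 1.0]
gripper_width: 0.496
```

```bash
python3 -c "
from h import *
for n in ('side',): 
  im=manip.grab_frame(n); c=im[170:290,200:350]
  cv2.imwrite(f'pics/{n}10.png',cv2.resize(c,None,fx=5,fy=5,interpolation=cv2.INTER_CUBIC))
shift(.025,.135,.0,-180)
for z in (0,.02,.04,.06,.08,.1): print(z,((w2pix('side',[*b2w(.025,.135),z])-[200,170])*5).round(), w2pix('side',[[*b2w(.0,.135),z],[*b2w(.05,.135),z]]).round())"
```

```text
now board [0.0252 0.1354] z 0.0628 xang 180.05 F [-0.45  0.44  0.02] t 13.9 q [ 0.5   0.58  0.24  0.   -1.23 -0.7 ]
shift mm [ 0.3 -0.4 62.8] spin 0.05
0 [[356. 403.]] [[280. 253.]
 [262. 248.]]
0.02 [[354. 373.]] [[280. 247.]
 [262. 243.]]
0.04 [[352. 343.]] [[280. 241.]
 [261. 236.]]
0.06 [[350. 312.]] [[279. 235.]
 [261. 230.]]
0.08 [[348. 280.]] [[279. 228.]
 [260. 224.]]
0.1 [[347. 248.]] [[279. 222.]
 [260. 217.]]
```

View pics/side10.png

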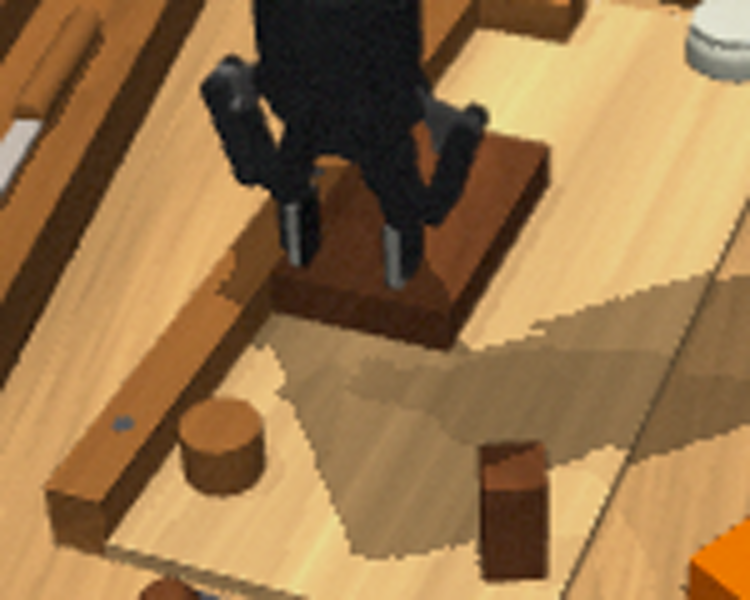

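>>> play_rows:
  translation:
    - [0, 0, 15]
    - [0, 0, 30]
    - [0, 0, 42]
    - [0, 0, 50]
    - [0, 0, 55]
    - [0, 0, 58]
    - [0, 0, 61]
    - [0, 0, 61]
  spin: [0, 0, 0, 0, 0, 0, 0, 0]

```text
time: 14.7
position: [0.6554, 0.1844, 0.0017]
ee_rot: [0.0, 0.096, 0.995, 0.0]
ft_force: [0.5, -0.4, 0.7]
gripper_width: 0.501
```

```bash
python3 -c "
from h import *
for n in ('side',): 
  im=manip.grab_frame(n); c=im[170:290,200:350]
  cv2.imwrite(f'pics/{n}11.png',cv2.resize(c,None,fx=5,fy=5,interpolation=cv2.INTER_CUBIC))
shift(.025,-.03,.0,-180)"
```

```text
now board [0.0254 0.1355] z 0.002 xang 180.05 F [ 0.09 -0.15  0.74] t 14.75 q [ 0.5   0.62  0.16  0.   -1.1  -0.7 ]
shift mm [   0.5 -165.5    1.9] spin 0.05
```

View pics/side11.png

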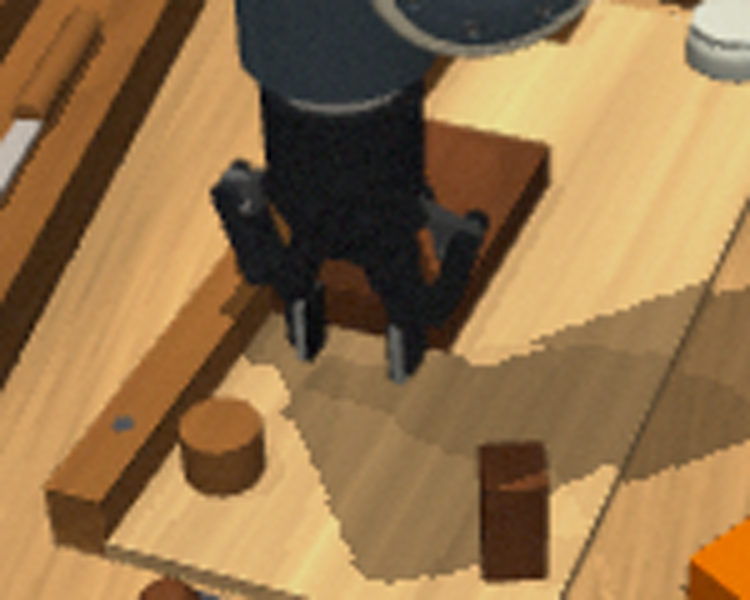

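The fingertips are beside the blank's left end, below its top and off the panel. Pushing along the fence toward the stop.

>>> play_rows:
  translation:
    - [0, -7, 2]
    - [0, -14, 2]
    - [0, -21, 2]
    - [0, -28, 2]
    - [0, -33, 2]
    - [0, -38, 2]
    - [0, -43, 2]
    - [0, -49, 2]
    - [0, -55, 2]
    - [0, -61, 2]
    - [0, -67, 2]
    - [0, -73, 2]
    - [0, -79, 2]
    - [0, -85, 2]
    - [0, -91, 2]
    - [0, -97, 2]
    - [0, -103, 2]
    - [0, -108, 2]
    - [0, -110, 2]
    - [0, -110, 2]
  spin: [0, 0, 0, 0, 0, 0, 0, 0, 0, 0, 0, 0, 0, 0, 0, 0, 0, 0, 0, 0]

```text
time: 16.75
position: [0.6342, 0.0757, -0.0002]
ee_rot: [0.0, 0.097, 0.995, -0.0]
ft_force: [0.5, 1.2, -0.1]
gripper_width: 0.501
```

```bash
python3 -c "
from h import *
for n in ('side',): 
  im=manip.grab_frame(n); c=im[150:270,230:380]
  cv2.imwrite(f'pics/{n}12.png',cv2.resize(c,None,fx=5,fy=5,interpolation=cv2.INTER_CUBIC))
shift(.025,-.0415,.0,-180)"
```

```text
now board [0.0254 0.0246] z -0.0003 xang 180.04 F [ 0.31 -0.27 -0.11] t 16.8 q [ 0.36  0.55  0.02  0.   -1.04 -0.56]
shift mm [  0.4 -66.1  -0.3] spin 0.04
```

View pics/side12.png

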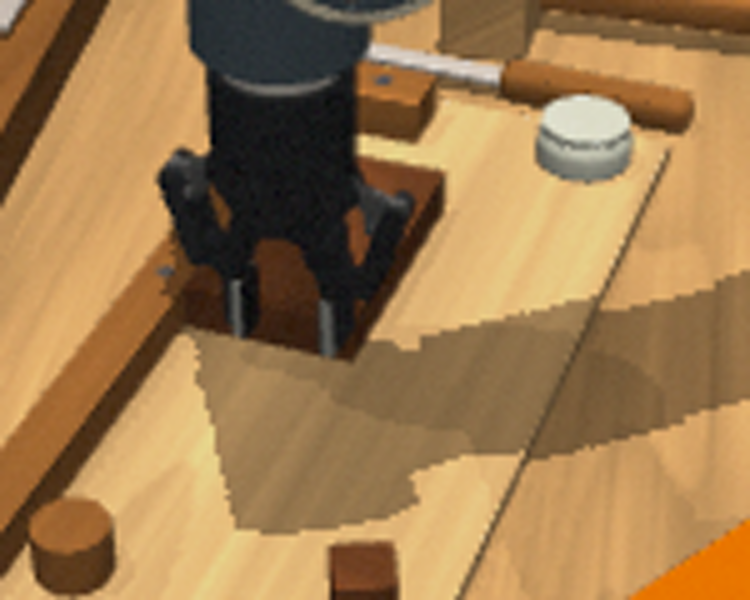

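The blank is moving along the fence (left end now around crop (187–350, 330–358)). Continuing to just short of contact with the stop.

>>> play_rows:
  translation:
    - [0, -5, 0]
    - [0, -10, 0]
    - [0, -15, 0]
    - [0, -20, 0]
    - [0, -25, 0]
    - [0, -30, 0]
    - [0, -35, 0]
    - [0, -40, 0]
    - [0, -45, 0]
    - [0, -50, 0]
    - [0, -53, 0]
    - [0, -56, 0]
    - [0, -58, 0]
    - [0, -60, 0]
    - [0, -61, 0]
    - [0, -62, 0]
    - [0, -62, 0]
  spin: [0, 0, 0, 0, 0, 0, 0, 0, 0, 0, 0, 0, 0, 0, 0, 0, 0]

```text
time: 18.5
position: [0.6222, 0.0147, -0.0003]
ee_rot: [0.0, 0.096, 0.995, -0.001]
ft_force: [0.2, 1.0, 0.0]
gripper_width: 0.498
```

>>> play_rows:
  translation:
    - [0, -1, 0]
    - [0, -2, 0]
    - [0, -3, 0]
    - [0, -3, 0]
  spin: [0, 0, 0, 0]

```text
time: 18.9
position: [0.6223, 0.0146, -0.0003]
ee_rot: [0.001, 0.097, 0.995, 0.002]
ft_force: [0.5, 10.0, -0.8]
gripper_width: 0.499
```

```bash
python3 -c "
from h import *
for n in ('side',): 
  im=manip.grab_frame(n); c=im[150:270,230:380]
  cv2.imwrite(f'pics/{n}13.png',cv2.resize(c,None,fx=5,fy=5,interpolation=cv2.INTER_CUBIC))
shift(.025,-.0415,.0,-180)"
```

```text
now board [ 0.0256 -0.0376] z -0.0003 xang 180.04 F [ 0.81 10.21 -0.5 ] t 18.95 q [ 0.27  0.52 -0.03 -0.   -1.02 -0.46]
shift mm [ 0.6 -3.9 -0.3] spin 0.04
```

View pics/side13.png

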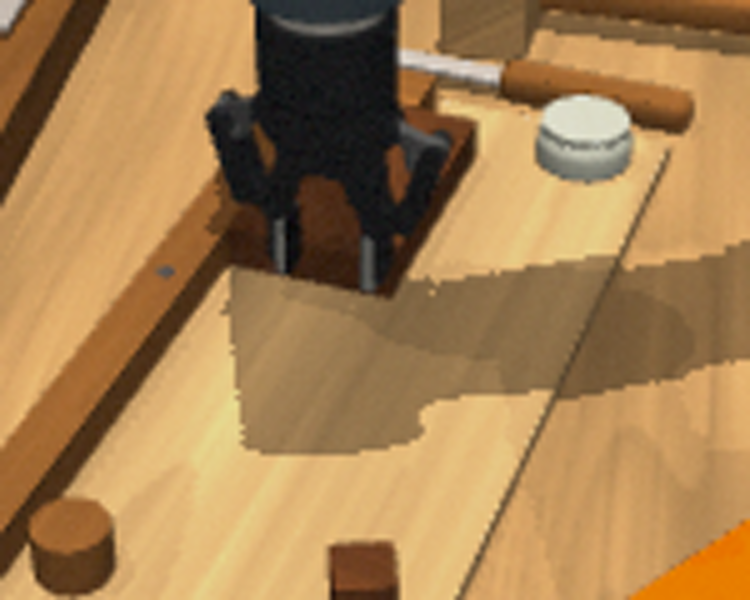

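10 N against the stop at the expected place. Backing away straight, lifting, then checking.

>>> play_rows:
  translation:
    - [0, 5, 0]
    - [0, 15, 0]
    - [0, 25, 0]
    - [0, 30, 0]
    - [0, 30, -20]
    - [0, 30, -60]
    - [0, 30, -100]
    - [50, 30, -110]
    - [100, 30, -110]
    - [150, 30, -110]
    - [200, 30, -110]
    - [220, 30, -110]
    - [220, 30, -110]
  spin: [0, 0, 0, 0, 0, 0, 0, 0, 0, 0, 0, 0, 0]

```text
time: 20.25
position: [0.4096, 0.0862, 0.1101]
ee_rot: [0.001, 0.095, 0.995, 0.002]
ft_force: [0.4, 0.3, 1.4]
gripper_width: 0.499
```

```bash
python3 -c "
from h import *
im=manip.grab_frame('top'); c=im[115:255,210:430]
cv2.imwrite('pics/top14.png',cv2.resize(c,None,fx=3.6,fy=3.6,interpolation=cv2.INTER_CUBIC))
im=manip.grab_frame('side'); c=im[150:250,240:390]
cv2.imwrite('pics/side14.png',cv2.resize(c,None,fx=5,fy=5,interpolation=cv2.INTER_CUBIC))
shift(.025,.14,.08,-180)"
```

```text
now board [-0.1944 -0.0078] z 0.1101 xang 180.11 F [ 0.74 -0.63 -0.23] t 20.35 q [ 0.58  0.05 -0.38 -0.   -1.13 -0.77]
shift mm [-219.6  147.2   31.3] spin 0.11
```

View pics/top14.png

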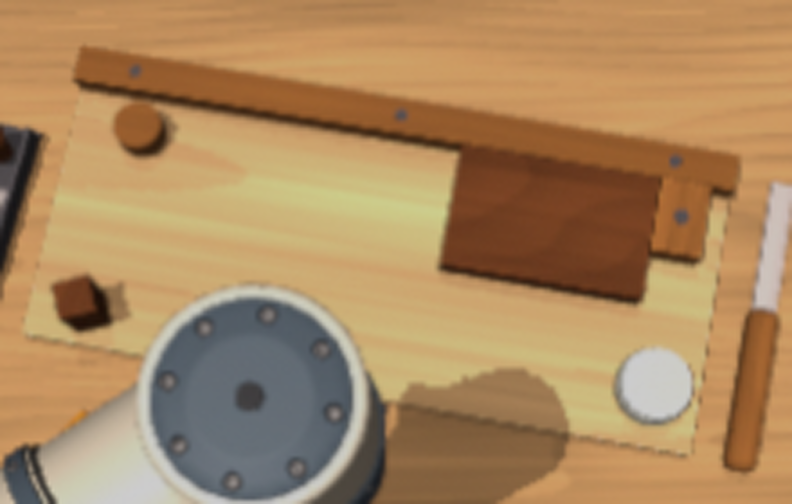

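View pics/side14.png

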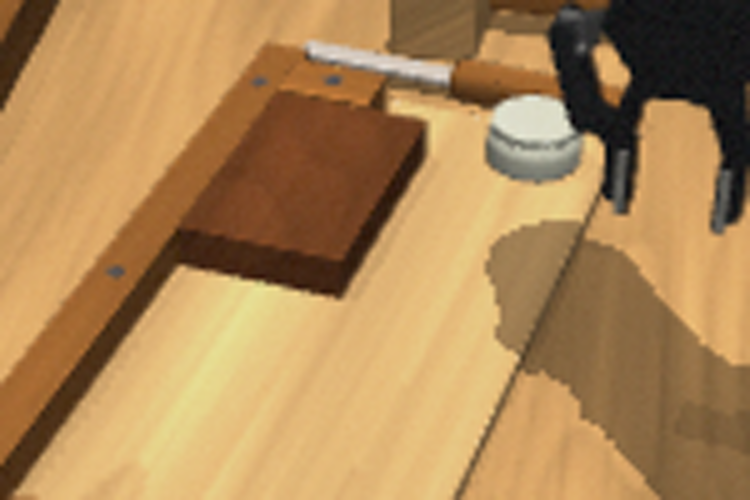

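Both views show the blank seated: near edge at crop (440,268)–(640,300), right end at the stop at (655,180–250). Next comes a numeric check.

```bash
python3 -c "
from h import *
P=pix2w('top',zp([(440,267),(640,298),(460,149),(658,181)]),.04); print(w2b(P).round(4))
d=P[0]-P[1]; print('rel ang near edge',np.arctan2(-d[0],d[1])-YAW)
Q=pix2w('side',[(240+u/5-.4,150+v/5-.4) for u,v in [(176,235),(336,263),(427,122),(272,92)]],.04); print(w2b(Q).round(4))
d=Q[1]-Q[2]; print(np.arctan2(-d[0],d[1])-YAW)
"
```

```text
[[-0.0125 -0.0515]
 [-0.0097 -0.2077]
 [ 0.0847 -0.0501]
 [ 0.0857 -0.2077]]
rel ang near edge 0.01803582207988738
[[ 0.0868 -0.0384]
 [-0.008  -0.0432]
 [-0.0106 -0.203 ]
 [ 0.0918 -0.2041]]
-0.016564744888550476
```

The two views disagree on the residual angle (+0.018 and −0.017), which is close to the limit. There is time for one gentle two-finger seating nudge against the fence.

```bash
python3 -c "
from h import *
shift(-.065,-.115,.07,-90)"
```

```text
now board [-0.1944 -0.0078] z 0.1101 xang 180.11 F [ 0.74 -0.63 -0.23] t 20.35 q [ 0.58  0.05 -0.38 -0.   -1.13 -0.77]
shift mm [-129.1 -107.6   40.1] spin -89.89
```

>>> play_rows:
  translation:
    - [-10, -8, 0]
    - [-22, -18, 0]
    - [-34, -28, 0]
    - [-46, -38, 0]
    - [-58, -48, 0]
    - [-70, -58, 0]
    - [-82, -68, 0]
    - [-94, -78, 0]
    - [-106, -88, 0]
    - [-118, -98, 0]
    - [-129, -107.5, 0]
    - [-129, -107.5, 10]
    - [-129, -107.5, 25]
    - [-129, -107.5, 40]
    - [-129, -107.5, 40]
    - [-129, -107.5, 40]
  spin: [-8, -16, -24, -32, -40, -48, -56, -64, -72, -80, -88, -89.9, -89.9, -89.9, -89.9, -89.9]
  grip: -1

```text
time: 21.95
position: [0.5191, -0.0443, 0.0699]
ee_rot: [0.002, -0.635, 0.772, -0.0]
ft_force: [-0.1, -0.5, 1.3]
gripper_width: 1.003
```

```bash
python3 -c "
from h import *
shift(-.065,-.115,-.009,-90)"
```

```text
now board [-0.0644 -0.1153] z 0.0699 xang -90.01 F [-0.07 -0.52  1.3 ] t 21.95 q [ 0.21  0.28 -0.21 -0.   -1.07  1.16]
shift mm [-0.   0.8 78.9] spin -0.01
```

>>> play_rows:
  translation:
    - [0, 0, 20]
    - [0, 0, 40]
    - [0, 0, 55]
    - [0, 0, 67]
    - [0, 0, 75]
    - [0, 0, 79]
    - [0, 0, 79]
    - [0, -6, 79]
    - [0, -12, 79]
    - [0, -18, 79]
    - [0, -24, 79]
    - [0, -30, 79]
    - [0, -35, 79]
    - [0, -39, 79]
    - [0, -42, 79]
    - [0, -44, 79]
    - [0, -45, 79]
    - [0, -45, 79]
  spin: [0, 0, 0, 0, 0, 0, 0, 0, 0, 0, 0, 0, 0, 0, 0, 0, 0, 0]

```text
time: 23.75
position: [0.5635, -0.0528, -0.0089]
ee_rot: [0.002, -0.635, 0.772, -0.0]
ft_force: [-0.8, 0.4, -0.0]
gripper_width: 1.002
```

```bash
python3 -c "
from h import *
im=manip.grab_frame('side'); c=im[150:250,240:390]
cv2.imwrite('pics/side15.png',cv2.resize(c,None,fx=5,fy=5,interpolation=cv2.INTER_CUBIC))
shift(-.0165,-.115,-.009,-90)"
```

```text
now board [-0.0193 -0.1151] z -0.009 xang -90.01 F [-0.27 -0.04  0.22] t 23.8 q [ 0.18  0.44 -0.2  -0.   -0.93  1.2 ]
shift mm [-0.1 -2.8  0. ] spin -0.01
```

View pics/side15.png

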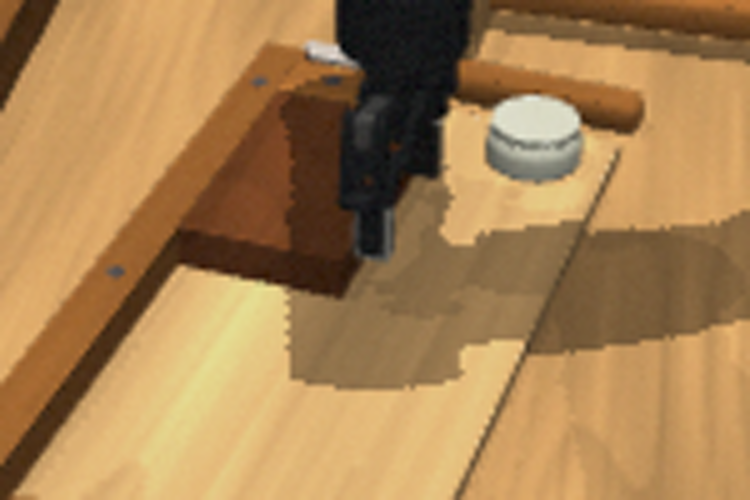

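The fingers sit right behind the near edge, and there is no contact force yet. Last few millimetres.

>>> play_rows:
  translation:
    - [0, -1, 0]
    - [0, -2, 0]
    - [0, -3, 0]
    - [0, -3.5, 0]
    - [0, -3.5, 0]
  spin: [0, 0, 0, 0, 0]

```text
time: 24.3
position: [0.5643, -0.0533, -0.0094]
ee_rot: [0.0, -0.635, 0.773, 0.002]
ft_force: [-7.2, 3.5, 5.3]
gripper_width: 0.999
```

It stops at board x of about −0.018 with 8 N, the same as at the first seating, so the blank is on the fence. Backing away.

>>> play_rows:
  translation:
    - [0, 4, 0]
    - [0, 12, 0]
    - [0, 22, 0]
    - [0, 30, 0]
    - [0, 35, 0]
    - [0, 35, -20]
    - [0, 35, -60]
    - [0, 35, -100]
    - [0, 70, -120]
    - [0, 110, -130]
    - [0, 150, -130]
    - [0, 180, -130]
    - [0, 180, -130]
    - [0, 180, -130]
  spin: [0, 0, 0, 0, 0, 0, 0, 0, 0, 0, 0, 0, 0, 0]

```text
time: 25.7
position: [0.3879, -0.0186, 0.1216]
ee_rot: [0.001, -0.635, 0.772, 0.001]
ft_force: [0.1, -0.6, 0.5]
gripper_width: 1.001
```

```bash
python3 -c "
from h import *
im=manip.grab_frame('top'); c=im[115:255,210:430]
cv2.imwrite('pics/top16.png',cv2.resize(c,None,fx=3.6,fy=3.6,interpolation=cv2.INTER_CUBIC))
im=manip.grab_frame('side'); c=im[150:250,240:390]
cv2.imwrite('pics/side16.png',cv2.resize(c,None,fx=5,fy=5,interpolation=cv2.INTER_CUBIC))
shift(.025,.14,.08,-180)"
```

```text
now board [-0.1973 -0.1153] z 0.1212 xang -90.05 F [0.39 0.33 0.15] t 25.8 q [ 0.36 -0.02 -0.43 -0.   -1.17  1.02]
shift mm [-255.4 -222.2   41.5] spin 89.95
```

View pics/top16.png

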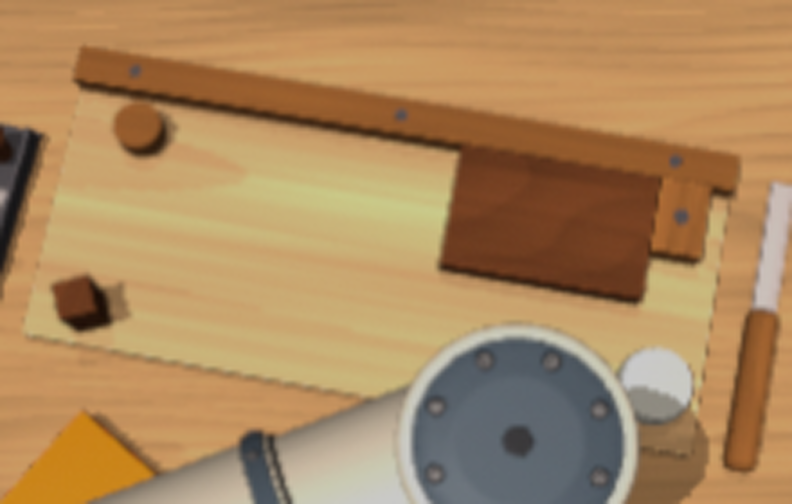

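View pics/side16.png

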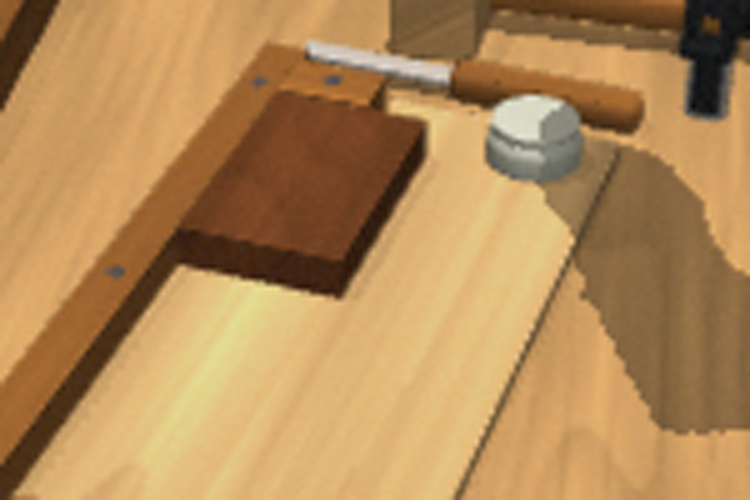

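The blank is unchanged and flush with the fence and stop: no gap is visible in either view, the bystanders are in place and the arm is clear.

```bash
python3 -c "
from rig import manip
print(manip.job_done())"
```

```text
the job is handed in; nothing more can be done
None
```

The walnut blank now lies along the fence with its end against the square stop. I backed the arm away and handed the job in at about 26 s.

- **How it was pushed:** I pushed it to the fence with two open fingertips, reaching 11 N. I then slid it along to the stop with the fingers half open, reaching 10 N, and gave it a final two-finger nudge against the fence, reaching 8 N. That nudge stopped where the first fence push had (tool at board x about −0.018 m), so the blank had stayed seated.
- **One miss:** My first push passed over the blank without touching it. With the gripper open, the fingertips sit about 30 mm above the reported tool point, more than the 13 mm I expected. I backed off, measured this in the pictures and lowered the tool to match.
- **Last checks:** Both cameras show no visible gap at the fence or the stop. The offcut, tin, dog and chisel look unmoved, and so does the part of the plane in view. I didn't look at the mallet or marking gauge again; the arm never went near them.
- **What disagreed:** Before the nudge, the blank's angle to the fence measured +0.018 rad from the top camera and −0.017 rad from the side, against a limit of 0.025. That is about as fine as the pictures can resolve. I did not measure the angle again after the nudge, so the evidence that it is parallel is the matching stop position and the final pictures.

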